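Open the steam cleaner's filler for refilling

TASK

The jewellery steam cleaner has to be refilled. First let off its pressure by swinging the vent lever fully open, in line with its pipe; then unscrew the filler cap, lift it off its neck and lower it, right way up, into the round steel dish beside the machine. Put it down gently rather than dropping it, leave the vent open, and leave the other things on the bench where they are.

Things in the scene. Friction and masses are not known exactly. Their poses are not given: they have to be found in the camera images.
- cap_center (a point): Filler cap of the steam cleaner: black, ribbed, round (twelve-sided) screw cap, bright ferrule at its foot, small brass disc on its flat top. 48 mm across flats, 50 over the ribs, 40 mm high, 0.13 to 0.21 kg. The point is on its axis half-way up, 20 mm above its lower edge; z up along the axis. Closed, its lower edge is 12 mm above the casing's top; nothing else that high within 80 mm of its axis.
- filler_seat (a point): Centre of the seat that the closed cap's lower edge rests on (cap_center 20 mm above it); on the neck's axis. x, y axes as the cleaner's. Right-hand quick thread: turned counter-clockwise seen from above the cap rises 16 mm per turn and is free after 4.4 to 4.8 rad (0.7 turn), not before; it turns easily and stays when let go. The neck stands 32 mm above the seat: lift a free cap straight up 36 mm or more to clear it.
- vent (a joint): Lever of the vent ball valve, rad: 0 is shut (lever across its pipe, pointing to the machine's front), 1.571 is fully open at its stop (in line with the pipe, pointing out over the machine's -y side). It opens counter-clockwise seen from above about a vertical axis, starts up to 0.25 open, takes about 2 N at the grip and stays where it is left.
- vent_grip (a point): Middle of the vent lever's black rubber sleeve (46 mm long, 12 mm wide, 10 mm high), 55 mm from the lever's axis; its x axis points from here to the pivot. 52 mm above the casing's top and free on both sides over the whole swing.
- vent_pivot (a point): Axis of the vent lever, at the lever's height.
- cleaner: The steam cleaner: stainless casing 220 (x) by 200 (y) mm, top 185 mm above the bench, fixed. Origin: centre of its underside; -x is its front, with gauge and a thin nozzle jutting 50 mm. On top, in its frame: filler cap at (35, 40) mm, vent lever's axis at (-35, -60) mm with a pipe to the -y side, a brass safety valve 40 mm high at (80, -70) mm.
- dish: Shallow round stainless dish, loose, 154 mm over the rim, 17 mm high, flat floor about 130 mm across and 3 mm above the bench. Origin: centre of its underside. It stands left or right of the steam cleaner. A cap standing in it has cap_center 23 mm above this origin.
- board: Bystander: white square-cornered soldering board 150 x 140 x 18 mm, lying on the other side of the machine from the dish. Origin: centre of its underside.
- bangle: Bystander: green stone bangle, 76 mm across, 14 mm high, lying on the soldering board. Origin: centre of its underside.
- dap_block: Bystander: brass dapping block, 50 mm cube with round hollows. Origin: centre of its underside.
- melting_dish: Bystander: small clay melting dish, 72 mm across, 32 mm high. Origin: centre of its underside.
- flux_jar: Bystander: amber glass jar with a white lid, 52 mm across, 65 mm high. Origin: centre of its underside.
- brush: Bystander: brush with a yellow handle, 190 mm long, lying. Origin: middle of its underside.
- file: Bystander: file with a wooden handle, 270 mm long, lying. Origin: on its underside, near its middle.
- filler_cap: The whole filler cap; its origin is the centre of its lower edge, z up along its axis.
Things that resemble listed ones, but are neither listed nor needed, are in the scene too. What is shaped like the filler_cap but green, pink or purple is not meant.

How it is judged:
By the outcome, as a careful person would: the job done as asked, in the order asked, and still so for the second after the job is handed in, with the robot touching nothing.
It also fails if it takes over 72 s, if anything falls off the work surface, if the arm or the gripper's body presses on something with over 40 N, if the wrist force passes 120 N, or if a joint passes its speed limit or range.

ROBOT

A 6-joint arm with a two-finger parallel gripper is mounted at the origin on the work surface. World frame = base frame: x ahead of the robot, y to its left, z up, the work surface at z = 0. Lengths are in m, angles in rad, forces in N, time in s.
With the tool pointing down it reaches from about 0.35 to 0.775 m from the base axis. Payload 7.3 kg.
Tool frame: the origin (TCP) lies on the centre line of the jaws, within the pads' length; the fingertips stand ahead of it and the grasp point (between the pads) lies 11 mm behind it (robot.nose_length is the z of the fingertips in the tool frame, in m); z points along the fingers, y is the line along which they close (so a half turn about z gives the same grasp; the last joint's range is limited). The gripper opens to 92 mm and grips with 3 to 60 N. Pads are 19 mm wide; open, the fingers measure 130 mm over their backs; the gripper's body (75 mm by 190 mm) begins 47 mm behind the grasp point.
Start: joints at [1.084, 0.342, 1.524, -0, 1.275, -0.146], TCP at [0.175, 0.495, 0.235] pointing down, gripper open.
Joint ranges: [-2.53, 2.53], [-0.77, 2.02], [0.04, 2.7], [-1, 4.14], [0.28, 2.66], [-3.11, 3.11]. Speed limits (rad/s): [2.57, 2.57, 3.14, 3.14, 3.14, 3.14].

INTERFACE

Orientations are given as [roll, pitch, yaw] about the fixed x, y, z axes, in that order (R = Rz(yaw) Ry(pitch) Rx(roll)).
In Python, from cell import robot, cams gives the robot as it stands. The module is installed in compiled form; this text tells all that it offers.
- The arm moves only by the tool carry_out, never from a script. Its argument "deltas" is a list of rows, each a list of 7 numbers: the shift along the tool's x, y, z in cm, then the turn, a rotation vector about the tool's x, y, z in rad, then the opening, from 0 (shut) to 1 (fully open). A call has exactly 8 rows; each row shifts and turns the commanded pose from where the row before left it, along the tool's axes as they then stand; what a row does not reach is not made up. A row lasts 1/12 s, in which the tool goes at most 41.7 mm and 7.16 degrees, less where a joint would pass 70% of its speed; a pose out of reach is approached as far as the arm can. A call is refused whole if a number of a shift passes 4.17 or a number of a turn 0.125, either way. A call with a gripper value outside its range is refused whole. The fingers move at their own pace and stop on an object; "force" is the grip in N (left out, the last holds). Time passes only in rows, so rows that do not move let the fingers close, or fill a call up. It gives the time, the measured TCP pose, the force, the opening and the grip force at its end, in the units of the state.
- robot.observe(): the state, without advancing time (a new reading comes with each control period).
- cams.read_camera(name): name is "side" or "top"; returns a dict with "image" (400x640x3 uint8, blue, green, red), "depth" (400x640 float32, m along the optical axis (not along the pixel's ray), 0 where there is no reading), "fx", "fy", "cx", "cy" (pixels), "D" ([k1, k2, p1, p2, k3] as OpenCV has them; the pictures are not rectified), "world_to_cam" (4x4, takes a point from world to camera coordinates). Camera axes: x right, y up, looking along -z (the intrinsics and any distortion apply to the point x, -y, -z); pixel columns grow to the right and rows downward; lengths in m; the calibration is good to about 2 mm. A picture is of the moment at which its call begins.
- robot.hand_in(): hands the job in; it is judged then, once.
The state is a dict: "time": time; "qpos": joint angles; "qvel": joint speeds; "joint_efforts": joint torques, N m; "tool_pos": TCP position; "tool_rot": TCP orientation; "contact_force": force on the tool from outside, world axes, zero at the start; "torque": the same for the moment, N m; "opening": finger opening in m; "grip_force": force on a finger pad.
Only numpy, scipy, OpenCV 4.12 (cv2) and the standard library are available. Lean on these libraries where they do the work, as an engineer would, in place of code of your own. Each camera call takes 0.05 s, during which the arm holds its last target. There are 200 camera calls.

## Working session

There is one attempt and no reset: what is moved stays moved. The work goes in short steps, Python scripts to look and compute and a tool call to move; the robot and the scene stay as the last step left them, time stands still between calls to the robot, and variables do not carry over. Pictures are saved under pics/ and viewed, at most 10 in all, crops included, and the job is handed in when it is done.

Besides the shell and the picture viewer there is one more tool, called after ">>>" as name([rows], argument=value, ...), one row to a line, values as JSON. carry_out: Moves the arm, as the interface text tells. Its arguments: {"type":"object","properties":{"deltas":{"type":"array","items":{"type":"array","items":{"type":"number"}}},"force":{"type":"number"}},"required":["deltas"]}

```bash
mkdir -p pics
cat > h.py <<'E'
import numpy as np, cv2
from cell import robot, cams
def grab(n,save=None):
    c=cams.read_camera(n)
    if save: cv2.imwrite('pics/'+save,c['image'])
    return c
def world(c,u,v,d=None,z=None):
    K=np.array([[c['fx'],0,c['cx']],[0,c['fy'],c['cy']],[0,0,1.]])
    p=cv2.undistortPoints(np.array([[[u,v]]],float),K,np.array(c['D'],float))[0,0]
    T=np.linalg.inv(c['world_to_cam'])
    r=np.array([p[0],-p[1],-1.])
    if z is not None:
        o=T[:3,3]; w=T[:3,:3]@r; return o+w*(z-o[2])/w[2]
    if d is None:
        d=c['depth'][int(round(v)),int(round(u))]
    return (T@np.r_[r*d,1])[:3]
def cloud(c):
    K=np.array([[c['fx'],0,c['cx']],[0,c['fy'],c['cy']],[0,0,1.]])
    H,W=c['depth'].shape
    g=np.stack(np.meshgrid(np.arange(W),np.arange(H)),-1).reshape(-1,1,2).astype(float)
    p=cv2.undistortPoints(g,K,np.array(c['D'],float))[:,0]
    d=c['depth'].reshape(-1,1)
    P=np.hstack([p[:,:1]*d,-p[:,1:]*d,-d,np.ones_like(d)])@np.linalg.inv(c['world_to_cam']).T
    P=P[:,:3].reshape(H,W,3); P[c['depth']==0]=np.nan
    return P
E
python3 - <<'E'
from h import *
for n in('top','side'):
    c=grab(n,n+'1.png'); print(n,np.linalg.inv(c['world_to_cam'])[:3].round(3).tolist(),c['fx'],(c['depth']>0).mean())
    np.savez('/tmp/'+n+'.npz',P=cloud(c),im=c['image'])
print(robot.observe(), robot.nose_length)
E
```

```text
top [[-0.017, 0.998, -0.062, 0.508], [-1.0, -0.017, -0.001, 0.045], [-0.002, 0.062, 0.998, 1.594]] 510.05964429011703 0.99589453125
side [[0.975, 0.135, -0.178, 0.337], [-0.224, 0.601, -0.768, -0.956], [0.004, 0.788, 0.616, 0.975]] 504.56586280331027 0.9959453125
{'time': 0.1, 'qpos': array([ 1.08398826e+00,  3.42681184e-01,  1.52492805e+00, -2.53814064e-05,
        1.27538908e+00, -1.45993677e-01]), 'qvel': array([ 0.00133955, -0.00211365, -0.00312478,  0.00090495, -0.00148022,
        0.00010219]), 'joint_efforts': array([ 2.01445509e-03, -4.32003772e+01, -2.44695479e+01,  7.17816199e-02,
        5.27645065e-02, -6.26676047e-05]), 'tool_pos': array([0.17529991, 0.49449413, 0.23409755]), 'tool_rot': array([-3.14019841e+00, -1.80477143e-04,  2.80078555e+00]), 'contact_force': array([ 0.06492846, -0.2056424 ,  0.42037868]), 'torque': array([-0.01209082, -0.01627271, -0.04086254]), 'grip_force': 0.0, 'opening': 0.09186137542617927} 0.008
```

View pics/top1.png

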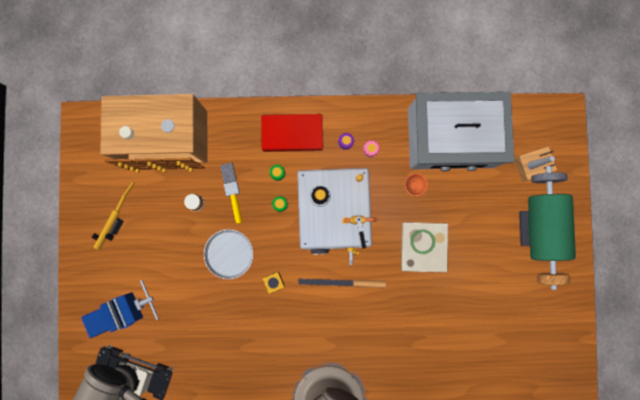

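View pics/side1.png

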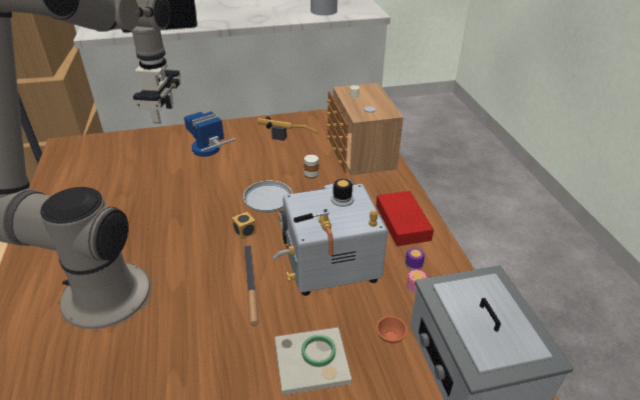

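The top view has up = +x and left = +y. It shows the cap at (320,194), the vent pivot near (358,220), the black sleeve at (362,240) pointing to the front, the dish at (229,254), and the board on the right at (425,247). I'll measure these next.

```bash
python3 - <<'E'
from h import *
t=np.load('/tmp/top.npz');s=np.load('/tmp/side.npz')
P=np.vstack([t['P'].reshape(-1,3),s['P'].reshape(-1,3)])
src=np.r_[np.zeros(256000),np.ones(256000)]
# casing top from top view
m=(abs(t['P'][...,2]-.185)<.006); m[:150]=0;m[270:]=0;m[:,:285]=0;m[:,385:]=0
q=t['P'][m][:,:2].astype(np.float32); r=cv2.minAreaRect(q); print('casing',r,np.median(t['P'][m][:,2]))
# cap top: z>0.225 near
for k,n in((t,'top'),(s,'side')):
    Q=k['P'].reshape(-1,3); c0=world_c=t['P'][194,320]
    w=(abs(Q[:,2]-.237)<.006)&(np.hypot(Q[:,0]-c0[0],Q[:,1]-c0[1])<.045)
    print(n,'cap',c0,w.sum(),Q[w].mean(0),Q[w].min(0),Q[w].max(0))
    g=t['P'][240,362]
    im=k['im'].reshape(-1,3).astype(int)
    w=(Q[:,2]>.222)&(Q[:,2]<.26)&(np.hypot(Q[:,0]-g[0],Q[:,1]-g[1])<.06)&(im.max(1)<60)
    print(n,'lever',g,w.sum(),Q[w].mean(0),Q[w].min(0),Q[w].max(0)); 
    if w.sum()>4:
        l=cv2.fitLine(Q[w][:,:2].astype(np.float32),cv2.DIST_L2,0,.01,.01).ravel(); print(l)
    w=(Q[:,2]>.010)&(Q[:,2]<.025)&(np.hypot(Q[:,0]-t['P'][254,229,0],Q[:,1]-t['P'][254,229,1])<.1)
    print(n,'dish rim',cv2.minEnclosingCircle(Q[w][:,:2].astype(np.float32)),Q[w].mean(0))
print('dishc',t['P'][254,229])
for k,n in((t,'top'),(s,'side')):
  im=k['im']
  y,x=(slice(150,270),slice(280,390)) if n=='top' else (slice(160,300),slice(260,400))
  cv2.imwrite('pics/z%s.png'%n,cv2.resize(im[y,x],None,fx=5 if n=='top' else 4,fy=5 if n=='top' else 4,interpolation=cv2.INTER_CUBIC)[:600,:800])
E
python3 -c "
import cv2,numpy as np
a=cv2.imread('pics/ztop.png');b=cv2.imread('pics/zside.png')
a=cv2.resize(a,(400,436));b=cv2.resize(b,(400,400));o=np.zeros((436,800,3),np.uint8);o[:,:400]=a;o[:400,400:]=b;cv2.imwrite('pics/z1.png',o)"
```

```text
casing ((0.5836760997772217, -0.020343579351902008), (0.21953265368938446, 0.19943878054618835), 1.132406234741211) 0.18447989765394113
top cap [0.61964839 0.02034024 0.23175363] 223 [0.61824463 0.02029619 0.23616276] [ 0.59541881 -0.00356905  0.23105311] [0.64105664 0.04188205 0.2429559 ]
top lever [ 0.49475786 -0.08839566  0.24192414] 41 [ 0.49565063 -0.08898679  0.24137108] [ 0.47638267 -0.09360642  0.23513781] [ 0.51599264 -0.08363482  0.24850183]
[ 0.98909986  0.14724626  0.49565062 -0.08898679]
top dish rim ((0.4629376232624054, 0.29209333658218384), 0.09054538607597351) [0.4568531  0.30836762 0.01498202]
side cap [0.61964839 0.02034024 0.23175363] 174 [0.616069   0.01529959 0.23539027] [ 0.59340935 -0.00545226  0.23114564] [0.6396322  0.04124697 0.24026451]
side lever [ 0.49475786 -0.08839566  0.24192414] 77 [ 0.49539591 -0.09467376  0.23979767] [ 0.47382895 -0.10319902  0.23413388] [ 0.51728172 -0.08500145  0.24487198]
[ 0.9768638   0.21386231  0.4953959  -0.09467376]
side dish rim ((0.456121027469635, 0.30252325534820557), 0.07975990325212479) [0.4508129  0.3131802  0.01448422]
dishc [0.4561952  0.30198095 0.00903894]
```

View pics/z1.png

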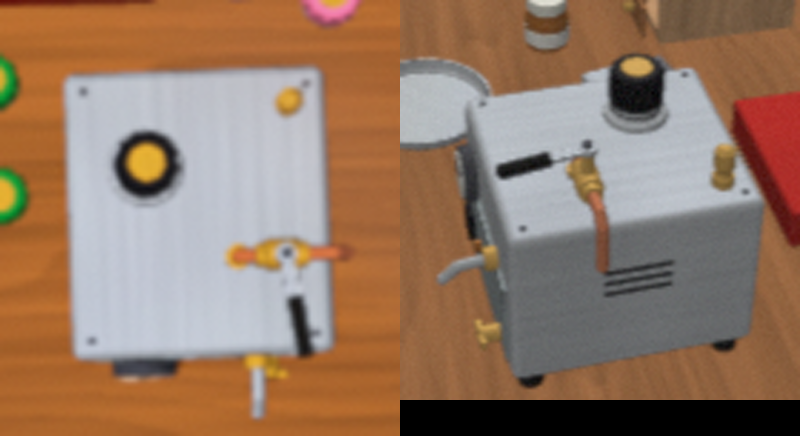

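The measurements agree with the given sizes:

| Quantity | Measured value |
|---|---|
| Cleaner centre | (0.584, -0.020), yaw about 0.02 |
| Cap axis | (0.618, 0.020) |
| Vent pivot | (0.550, -0.081) |
| Vent grip | (0.4957, -0.0895), 55 mm from the pivot, about 0.13 open |
| Dish | (0.456, 0.302) |

I'll first lift and turn the tool yaw to about 0.15, which leaves range in joint 6.

>>> carry_out([
  [0, 0, -0.35, 0, 0, 0.11, 1],
  [0, 0, -0.35, 0, 0, 0.11, 1],
  [0, 0, -0.35, 0, 0, 0.11, 1],
  [0, 0, -0.35, 0, 0, 0.11, 1],
  [0, 0, -0.35, 0, 0, 0.11, 1],
  [0, 0, -0.35, 0, 0, 0.11, 1],
  [0, 0, -0.35, 0, 0, 0.11, 1],
  [0, 0, -0.35, 0, 0, 0.11, 1],
])

```text
time: 0.77
tool_pos: [0.1754, 0.4946, 0.2625]
tool_rot: [-3.141, 0.001, 1.915]
contact_force: [-0.9, 0.4, 0.4]
opening: 0.0918
grip_force: 0.0
```

>>> carry_out([
  [0, 0, -0.35, 0, 0, 0.11, 1],
  [0, 0, -0.35, 0, 0, 0.11, 1],
  [0, 0, -0.35, 0, 0, 0.11, 1],
  [0, 0, -0.35, 0, 0, 0.11, 1],
  [0, 0, -0.35, 0, 0, 0.11, 1],
  [0, 0, -0.35, 0, 0, 0.11, 1],
  [0, 0, -0.35, 0, 0, 0.11, 1],
  [0, 0, -0.35, 0, 0, 0.11, 1],
])

```text
time: 1.43
tool_pos: [0.1753, 0.4946, 0.2905]
tool_rot: [3.142, 0.001, 1.035]
contact_force: [0.6, -0.0, -0.4]
opening: 0.0915
grip_force: 0.0
```

>>> carry_out([
  [0, 0, -0.35, 0, 0, 0.11, 1],
  [0, 0, -0.35, 0, 0, 0.11, 1],
  [0, 0, -0.35, 0, 0, 0.11, 1],
  [0, 0, -0.35, 0, 0, 0.11, 1],
  [0, 0, -0.35, 0, 0, 0.11, 1],
  [0, 0, -0.35, 0, 0, 0.11, 1],
  [0, 0, -0.35, 0, 0, 0.11, 1],
  [0, 0, -0.35, 0, 0, 0.12, 1],
])

```text
time: 2.1
tool_pos: [0.1754, 0.4946, 0.3185]
tool_rot: [3.141, 0.001, 0.145]
contact_force: [0.7, 0.5, 0.4]
opening: 0.0919
grip_force: 0.0
```

```bash
cat >> h.py <<'E'
from scipy.spatial.transform import Rotation as R
def to(p,yaw):
    s=robot.observe(); r=R.from_euler('xyz',s['tool_rot'])
    d=r.inv().apply(np.array(p)-s['tool_pos'])*100
    g=R.from_euler('xyz',[np.pi,0,yaw]); print('t',s['time'],s['tool_pos'].round(4),s['tool_rot'].round(3),'q',s['qpos'].round(2),'open',s['opening'])
    print('shift cm',d.round(2),'turn',(r.inv()*g).as_rotvec().round(3))
E
python3 -c "
from h import *
to([.4957,-.0895,.30],.147)"
```

```text
t 2.1 [0.1754 0.4946 0.3185] [3.141e+00 1.000e-03 1.450e-01] q [1.08 0.29 1.37 0.   1.48 2.51] open 0.09186099263809408
shift cm [23.23 62.44  1.88] turn [ 0.001  0.001 -0.002]
```

>>> carry_out([
  [0.97, 2.6, 0, 0, 0, 0, 0.4],
  [0.97, 2.6, 0, 0, 0, 0, 0.4],
  [0.97, 2.6, 0, 0, 0, 0, 0.4],
  [0.97, 2.6, 0, 0, 0, 0, 0.4],
  [0.97, 2.6, 0, 0, 0, 0, 0.4],
  [0.97, 2.6, 0, 0, 0, 0, 0.4],
  [0.97, 2.6, 0, 0, 0, 0, 0.4],
  [0.97, 2.6, 0, 0, 0, 0, 0.4],
])

```text
time: 2.77
tool_pos: [0.2836, 0.2995, 0.3185]
tool_rot: [3.141, 0.0, 0.151]
contact_force: [1.0, -0.5, 0.1]
opening: 0.043
grip_force: 0.0
```

>>> carry_out([
  [0.97, 2.6, 0, 0, 0, 0, 0.4],
  [0.97, 2.6, 0, 0, 0, 0, 0.4],
  [0.97, 2.6, 0, 0, 0, 0, 0.4],
  [0.97, 2.6, 0, 0, 0, 0, 0.4],
  [0.97, 2.6, 0, 0, 0, 0, 0.4],
  [0.97, 2.6, 0, 0, 0, 0, 0.4],
  [0.97, 2.6, 0, 0, 0, 0, 0.4],
  [0.97, 2.6, 0, 0, 0, 0, 0.4],
])

```text
time: 3.43
tool_pos: [0.3916, 0.1055, 0.3185]
tool_rot: [-3.141, 0.0, 0.151]
contact_force: [0.3, 1.2, -0.3]
opening: 0.0367
grip_force: 0.0
```

>>> carry_out([
  [0.97, 2.6, 0, 0, 0, 0, 0.4],
  [0.97, 2.6, 0, 0, 0, 0, 0.4],
  [0.97, 2.6, 0, 0, 0, 0, 0.4],
  [0.97, 2.6, 0, 0, 0, 0, 0.4],
  [0.97, 2.6, 0, 0, 0, 0, 0.4],
  [0.97, 2.6, 0, 0, 0, 0, 0.4],
  [0.97, 2.6, 0, 0, 0, 0, 0.4],
  [0, 0, 0, 0, 0, 0, 0.4],
])

```text
time: 4.1
tool_pos: [0.4874, -0.0666, 0.3176]
tool_rot: [3.141, 0.001, 0.147]
contact_force: [-0.4, 0.0, -1.0]
opening: 0.0371
grip_force: 0.0
```

```bash
python3 -c "
from h import *
to([.4957,-.0895,.234],.147)
c=grab('side');im=c['image'][120:300,200:420];cv2.imwrite('pics/c1.png',cv2.resize(im,None,fx=3,fy=3,interpolation=2))"
```

```text
t 4.1 [ 0.4874 -0.0666  0.3176] [3.141e+00 1.000e-03 1.470e-01] q [-0.29  0.23  1.45 -0.    1.46  1.13] open 0.03706125141605747
shift cm [0.5  2.38 8.37] turn [0.001 0.001 0.   ]
```

View pics/c1.png

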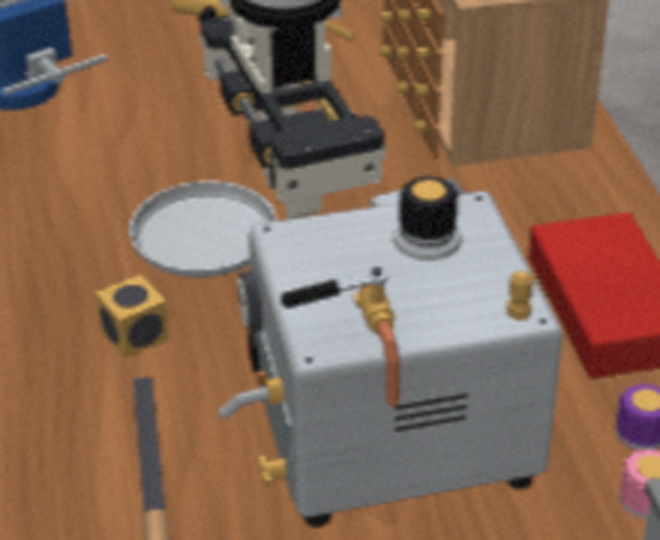

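The close view shows the gripper's fingertips above the machine at crop (310,210), which fits their height. The sleeve is at (310,293) and free on both sides. I'll move over it, go down and grip lightly.

>>> carry_out([
  [0.25, 1.2, 0, 0, 0, 0, 0.4],
  [0.25, 1.2, 0, 0, 0, 0, 0.4],
  [0, 0, 2, 0, 0, 0, 0.4],
  [0, 0, 2, 0, 0, 0, 0.4],
  [0, 0, 2, 0, 0, 0, 0.4],
  [0, 0, 1.4, 0, 0, 0, 0.4],
  [0, 0, 0.9, 0, 0, 0, 0.4],
  [0, 0, 0, 0, 0, 0, 0.4],
])

```text
time: 4.82
tool_pos: [0.4936, -0.0856, 0.2341]
tool_rot: [-3.14, 0.003, 0.151]
contact_force: [-0.9, 0.4, -0.0]
opening: 0.0369
grip_force: 0.0
```

>>> carry_out([
  [0, 0, 0, 0, 0, 0, 0.1],
  [0, 0, 0, 0, 0, 0, 0.1],
  [0, 0, 0, 0, 0, 0, 0.1],
  [0, 0, 0, 0, 0, 0, 0.1],
  [0, 0, 0, 0, 0, 0, 0.1],
  [0, 0, 0, 0, 0, 0, 0.1],
  [0, 0, 0, 0, 0, 0, 0.1],
  [0, 0, 0, 0, 0, 0, 0.1],
], force=8)

```text
time: 5.48
tool_pos: [0.4948, -0.0865, 0.2366]
tool_rot: [3.14, -0.001, 0.15]
contact_force: [-0.6, -4.9, 6.1]
opening: 0.0123
grip_force: 8.0
```

```bash
python3 -c "
from h import *
to([.4957,-.0895,.234],.147); s=robot.observe(); print(s['contact_force'],s['grip_force'])
piv=np.array([.5499,-.081]); v=s['tool_pos'][:2]-piv; print('radius',np.hypot(*v),'ang',np.arctan2(-v[1],-v[0]))"
```

```text
t 5.4833 [ 0.4948 -0.0865  0.2366] [ 3.14e+00 -1.00e-03  1.50e-01] q [-0.33  0.3   1.58 -0.    1.26  1.1 ] open 0.01234311522608227
shift cm [0.04 0.31 0.26] turn [ 0.002 -0.001  0.003]
[-0.62730531 -4.94401001  6.09670127] 8.047545477747917
radius 0.05538491836417468 ang 0.09990260613933112
```

>>> carry_out([
  [0.03, 0.55, 0, 0, 0, -0.1, 0.1],
  [0.03, 0.55, 0, 0, 0, -0.1, 0.1],
  [0.03, 0.55, 0, 0, 0, -0.1, 0.1],
  [0.03, 0.55, 0, 0, 0, -0.1, 0.1],
  [0.03, 0.55, 0, 0, 0, -0.1, 0.1],
  [0.03, 0.55, 0, 0, 0, -0.1, 0.1],
  [0.03, 0.55, 0, 0, 0, -0.1, 0.1],
  [0, 0, 0, 0, 0, 0, 0.1],
])

```text
time: 6.15
tool_pos: [0.5123, -0.121, 0.2363]
tool_rot: [3.14, 0.003, 0.855]
contact_force: [-3.5, -8.4, 6.4]
opening: 0.0126
grip_force: 8.0
```

>>> carry_out([
  [0.03, 0.55, 0, 0, 0, -0.1, 0.1],
  [0.03, 0.55, 0, 0, 0, -0.1, 0.1],
  [0.03, 0.55, 0, 0, 0, -0.1, 0.1],
  [0.03, 0.55, 0, 0, 0, -0.1, 0.1],
  [0.03, 0.55, 0, 0, 0, -0.1, 0.1],
  [0.03, 0.55, 0, 0, 0, -0.1, 0.1],
  [0.03, 0.55, 0, 0, 0, -0.1, 0.1],
  [0, 0, 0, 0, 0, 0, 0.1],
])

```text
time: 6.82
tool_pos: [0.5492, -0.1352, 0.2363]
tool_rot: [3.139, 0.005, 1.555]
contact_force: [1.1, -11.2, 1.9]
opening: 0.012
grip_force: 8.0
```

```bash
python3 -c "
from h import *
to([.551,-.136,.234],1.591); s=robot.observe(); print(s['contact_force'],s['torque'],s['grip_force'])
piv=np.array([.5499,-.081]); v=s['tool_pos'][:2]-piv; print('radius',np.hypot(*v),'ang',np.arctan2(-v[1],-v[0]))"
```

```text
t 6.8167 [ 0.5492 -0.1352  0.2363] [3.139 0.005 1.555] q [-0.37  0.41  1.41 -0.    1.31 -0.36] open 0.01203619576843198
shift cm [-0.07  0.18  0.23] turn [ 0.002  0.005 -0.036]
[  1.12493999 -11.16593653   1.93788879] [-2.01427285 -0.12504719  0.02327589] 7.998433783650398
radius 0.05423587738860867 ang 1.5572905208710242
```

>>> carry_out([
  [-0.1, 0.15, 0, 0, 0, -0.02, 0.1],
  [-0.1, 0.15, 0, 0, 0, -0.02, 0.1],
  [0, 0.15, 0, 0, 0, -0.01, 0.1],
  [0, 0.1, 0, 0, 0, 0, 0.1],
  [0, 0, 0, 0, 0, 0, 0.1],
  [0, 0, 0, 0, 0, 0, 0.1],
  [0, 0, 0, 0, 0, 0, 0.1],
  [0, 0, 0, 0, 0, 0, 0.1],
])

```text
time: 7.48
tool_pos: [0.551, -0.1352, 0.236]
tool_rot: [-3.136, 0.001, 1.601]
contact_force: [-11.5, -4.8, 9.4]
opening: 0.0119
grip_force: 8.0
```

```bash
python3 -c "
from h import *
to([.551,-.136,.234],1.591); s=robot.observe(); print(s['contact_force'],s['torque'],s['grip_force'])
piv=np.array([.5499,-.081]); v=s['tool_pos'][:2]-piv; print('radius',np.hypot(*v),'ang',np.arctan2(-v[1],-v[0]))"
```

```text
t 7.4833 [ 0.551  -0.1352  0.236 ] [-3.136e+00  1.000e-03  1.601e+00] q [-0.37  0.42  1.4  -0.    1.33 -0.4 ] open 0.011890033526371866
shift cm [-0.08  0.    0.2 ] turn [-0.006  0.001  0.01 ]
[-11.45556394  -4.80798075   9.38829418] [-0.97703481  2.04427168 -0.09346058] 7.974981553852558
radius 0.05418697491323625 ang 1.59082454497364
```

The resistance has risen to 11.5 N at an angle of 1.59, so the lever is at its stop. I'll release it, lift, and turn back to have the full wrist range for the cap.

>>> carry_out([
  [0, 0, 0, 0, 0, 0, 0.4],
  [0, 0, 0, 0, 0, 0, 0.4],
  [0, 0, 0, 0, 0, 0, 0.4],
  [0, 0, 0, 0, 0, 0, 0.4],
  [0, 0, -1, 0, 0, 0, 0.4],
  [0, 0, -2, 0, 0, 0, 0.4],
  [0, 0, -2.5, 0, 0, 0, 0.4],
  [0, 0, -2.5, 0, 0, 0, 0.5],
])

```text
time: 8.15
tool_pos: [0.5534, -0.1341, 0.317]
tool_rot: [-3.141, -0.001, 1.601]
contact_force: [-1.1, 0.3, -1.0]
opening: 0.0401
grip_force: 0.0
```

>>> carry_out([
  [0, 0, 0, 0, 0, 0.115, 1],
  [0, 0, 0, 0, 0, 0.115, 1],
  [0, 0, 0, 0, 0, 0.115, 1],
  [0, 0, 0, 0, 0, 0.115, 1],
  [0, 0, 0, 0, 0, 0.115, 1],
  [0, 0, 0, 0, 0, 0.115, 1],
  [0, 0, 0, 0, 0, 0.115, 1],
  [0, 0, 0, 0, 0, 0.115, 1],
])

```text
time: 8.82
tool_pos: [0.5536, -0.1341, 0.3164]
tool_rot: [3.141, -0.001, 0.675]
contact_force: [-0.8, 0.4, 0.9]
opening: 0.0901
grip_force: 0.0
```

>>> carry_out([
  [0, 0, 0, 0, 0, 0.115, 1],
  [0, 0, 0, 0, 0, 0.115, 1],
  [0, 0, 0, 0, 0, 0.115, 1],
  [0, 0, 0, 0, 0, 0.115, 1],
  [0, 0, 0, 0, 0, 0.115, 1],
  [0, 0, 0, 0, 0, 0.115, 1],
  [0, 0, 0, 0, 0, 0.115, 1],
  [0, 0, 0, 0, 0, 0.115, 1],
])

```text
time: 9.48
tool_pos: [0.5537, -0.1341, 0.3164]
tool_rot: [-3.141, -0.001, -0.244]
contact_force: [0.2, -0.4, 0.7]
opening: 0.0917
grip_force: 0.0
```

>>> carry_out([
  [0, 0, 0, 0, 0, 0.115, 1],
  [0, 0, 0, 0, 0, 0.115, 1],
  [0, 0, 0, 0, 0, 0.115, 1],
  [0, 0, 0, 0, 0, 0.115, 1],
  [0, 0, 0, 0, 0, 0.115, 1],
  [0, 0, 0, 0, 0, 0.115, 1],
  [0, 0, 0, 0, 0, 0.115, 1],
  [0, 0, 0, 0, 0, 0.115, 1],
])

```text
time: 10.15
tool_pos: [0.5537, -0.1341, 0.3164]
tool_rot: [-3.141, -0.0, -1.164]
contact_force: [-0.3, -0.6, -0.7]
opening: 0.0922
grip_force: 0.0
```

```bash
python3 -c "
from h import *
to([.618,.0203,.30],-1.15)
c=grab('side');im=c['image'][120:300,240:440];P=cloud(c)
Q=P.reshape(-1,3);b=c['image'].reshape(-1,3).max(1)<60
w=b&(abs(Q[:,2]-.238)<.012)&(np.hypot(Q[:,0]-.55,Q[:,1]+.136)<.04);print('sleeve',w.sum(),Q[w].mean(0))
l=cv2.fitLine(Q[w][:,:2].astype(np.float32),cv2.DIST_L2,0,.01,.01).ravel();print(l)
cv2.imwrite('pics/c2.png',cv2.resize(im,None,fx=3,fy=3,interpolation=2))"
```

```text
t 10.15 [ 0.5537 -0.1341  0.3164] [-3.141 -0.    -1.164] q [-0.37  0.38  1.24  0.    1.52  2.36] open 0.09223775184600964
shift cm [-11.64 -12.01   1.65] turn [-0.001 -0.    -0.014]
sleeve 54 [ 0.54966261 -0.14317956  0.24113166]
[ 0.01227725 -0.99992466  0.5496626  -0.14317957]
```

View pics/c2.png

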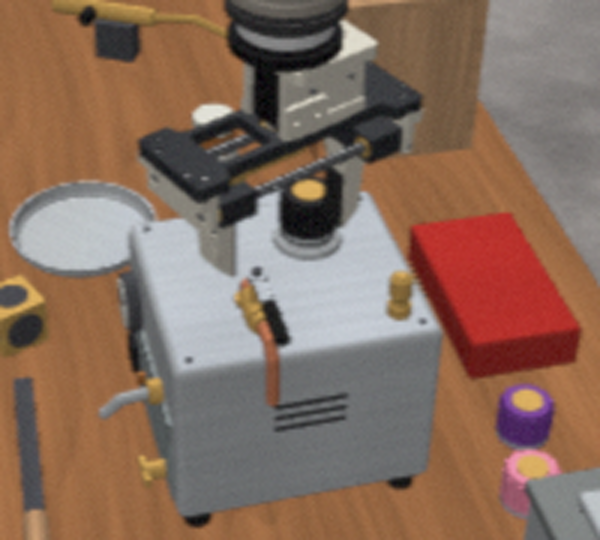

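The lever sleeve at (275,320) is now in line with the copper pipe; the fitted direction is -y. Next I move above the cap.

>>> carry_out([
  [-1.9, -2, 0, 0, 0, 0, 1],
  [-1.9, -2, 0, 0, 0, 0, 1],
  [-1.9, -2, 0, 0, 0, 0, 1],
  [-1.9, -2, 0, 0, 0, 0, 1],
  [-2, -2, 0, 0, 0, 0, 1],
  [-2.04, -2, 0, 0, 0, 0, 1],
  [0, 0, 2, 0, 0, 0, 1],
  [0, 0, 2, 0, 0, 0, 1],
])

```text
time: 10.87
tool_pos: [0.618, 0.0225, 0.2767]
tool_rot: [-3.138, -0.001, -1.153]
contact_force: [0.4, -1.3, -1.0]
opening: 0.0921
grip_force: 0.0
```

```bash
python3 -c "
from h import *
to([.618,.0203,.214],-1.164)
c=grab('side');im=c['image'][120:270,260:460];P=cloud(c)
Q=P.reshape(-1,3);w=(abs(Q[:,2]-.237)<.006)&(np.hypot(Q[:,0]-.618,Q[:,1]-.02)<.03);print(w.sum(),Q[w].mean(0))
cv2.imwrite('pics/c3.png',cv2.resize(im,None,fx=4,fy=4,interpolation=2))"
```

```text
t 10.8667 [0.618  0.0225 0.2767] [-3.138e+00 -1.000e-03 -1.153e+00] q [-0.09  0.49  1.17  0.    1.47  2.64] open 0.09206726003548517
shift cm [0.19 0.11 6.27] turn [-0.003 -0.001  0.011]
175 [0.61591642 0.01536702 0.23517977]
```

View pics/c3.png

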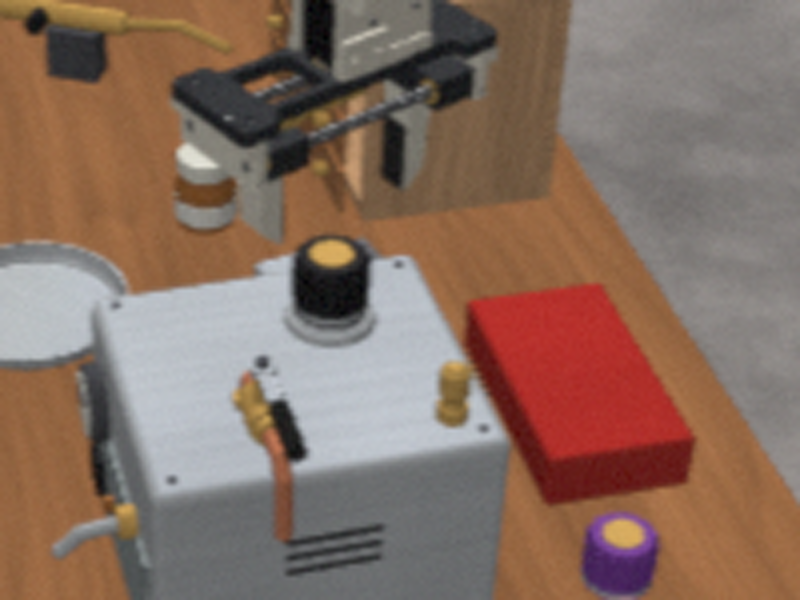

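The cap at (332,280) sits centrally under the open jaws at (260,210) and (405,150). I'll go down over it and grip.

>>> carry_out([
  [0.15, 0.1, 1, 0, 0, 0, 1],
  [0, 0, 1.5, 0, 0, 0, 1],
  [0, 0, 1.5, 0, 0, 0, 1],
  [0, 0, 1.2, 0, 0, 0, 1],
  [0, 0, 1, 0, 0, 0, 1],
  [0, 0, 0, 0, 0, 0, 1],
  [0, 0, 0, 0, 0, 0, 0.45],
  [0, 0, 0, 0, 0, 0, 0.45],
], force=25)

```text
time: 11.58
tool_pos: [0.6171, 0.0183, 0.2149]
tool_rot: [-3.14, -0.001, -1.159]
contact_force: [-0.2, -0.0, 0.4]
opening: 0.0828
grip_force: 0.0
```

>>> carry_out([
  [0, 0, 0, 0, 0, 0, 0.45],
  [0, 0, 0, 0, 0, 0, 0.45],
  [0, 0, 0, 0, 0, 0, 0.45],
  [0, 0, 0, 0, 0, 0, 0.45],
  [0, 0, 0, 0, 0, 0, 0.45],
  [0, 0, 0, 0, 0, 0, 0.45],
  [0, 0, 0, 0, 0, 0, 0.45],
  [0, 0, 0, 0, 0, 0, 0.45],
])

```text
time: 12.25
tool_pos: [0.6171, 0.0187, 0.2141]
tool_rot: [-3.14, -0.0, -1.159]
contact_force: [3.6, 2.0, 1.7]
opening: 0.0485
grip_force: 25.0
```

```bash
python3 -c "
from h import *
to([.618,.0203,.214],-1.15);s=robot.observe(); print(s['contact_force'],s['torque'],s['grip_force'])"
```

```text
t 12.25 [0.6171 0.0187 0.2141] [-3.14  -0.    -1.159] q [-0.09  0.53  1.29  0.    1.33  2.64] open 0.0484755824833661
shift cm [-0.11 -0.14  0.01] turn [-0.002 -0.    -0.009]
[3.64894822 1.9715143  1.67913905] [ 0.32108093 -0.33220162 -0.02946049] 24.99591462314129
```

>>> carry_out([
  [-0.05, -0.1, 0, 0, 0, 0, 0.45],
  [0, 0, -0.03, 0, 0, -0.12, 0.45],
  [0, 0, -0.03, 0, 0, -0.12, 0.45],
  [0, 0, -0.03, 0, 0, -0.12, 0.45],
  [0, 0, -0.03, 0, 0, -0.12, 0.45],
  [0, 0, -0.03, 0, 0, -0.12, 0.45],
  [0, 0, -0.03, 0, 0, -0.12, 0.45],
  [0, 0, -0.03, 0, 0, -0.12, 0.45],
])

```text
time: 12.92
tool_pos: [0.6177, 0.0191, 0.2156]
tool_rot: [3.141, -0.001, -0.314]
contact_force: [3.6, 0.1, -1.3]
opening: 0.0485
grip_force: 25.0
```

>>> carry_out([
  [0, 0, -0.03, 0, 0, -0.12, 0.45],
  [0, 0, -0.03, 0, 0, -0.12, 0.45],
  [0, 0, -0.03, 0, 0, -0.12, 0.45],
  [0, 0, -0.03, 0, 0, -0.12, 0.45],
  [0, 0, -0.03, 0, 0, -0.12, 0.45],
  [0, 0, -0.03, 0, 0, -0.12, 0.45],
  [0, 0, -0.03, 0, 0, -0.12, 0.45],
  [0, 0, -0.03, 0, 0, -0.12, 0.45],
])

```text
time: 13.58
tool_pos: [0.6178, 0.0195, 0.2181]
tool_rot: [3.141, -0.001, 0.647]
contact_force: [4.4, 1.1, -0.7]
opening: 0.0486
grip_force: 25.0
```

```bash
python3 -c "
from h import *
to([.618,.0203,.214],.6);s=robot.observe(); print(s['contact_force'],s['torque'],s['grip_force'])"
```

```text
t 13.5833 [0.6178 0.0195 0.2181] [ 3.141e+00 -1.000e-03  6.470e-01] q [-0.09  0.53  1.28  0.    1.34  0.83] open 0.048571349768432075
shift cm [ 0.06 -0.05  0.41] turn [ 0.    -0.001  0.047]
[ 4.39525923  1.08538434 -0.72803204] [ 0.1471745  -0.65109121 -0.02346517] 24.986492302268744
```

>>> carry_out([
  [0, 0, -0.03, 0, 0, -0.12, 0.45],
  [0, 0, -0.03, 0, 0, -0.12, 0.45],
  [0, 0, -0.03, 0, 0, -0.12, 0.45],
  [0, 0, -0.03, 0, 0, -0.12, 0.45],
  [0, 0, -0.03, 0, 0, -0.12, 0.45],
  [0, 0, -0.03, 0, 0, -0.12, 0.45],
  [0, 0, -0.03, 0, 0, -0.12, 0.45],
  [0, 0, -0.03, 0, 0, -0.12, 0.45],
])

```text
time: 14.25
tool_pos: [0.6174, 0.0198, 0.2204]
tool_rot: [3.141, -0.001, 1.607]
contact_force: [2.3, 2.5, 0.1]
opening: 0.0484
grip_force: 25.0
```

>>> carry_out([
  [0, 0, -0.03, 0, 0, -0.12, 0.45],
  [0, 0, -0.03, 0, 0, -0.12, 0.45],
  [0, 0, -0.03, 0, 0, -0.12, 0.45],
  [0, 0, -0.03, 0, 0, -0.12, 0.45],
  [0, 0, -0.03, 0, 0, -0.12, 0.45],
  [0, 0, -0.03, 0, 0, -0.12, 0.45],
  [0, 0, -0.03, 0, 0, -0.12, 0.45],
  [0, 0, -0.03, 0, 0, -0.12, 0.45],
])

```text
time: 14.92
tool_pos: [0.6171, 0.0194, 0.2228]
tool_rot: [-3.141, -0.001, 2.567]
contact_force: [1.5, 0.9, -0.1]
opening: 0.0486
grip_force: 25.0
```

>>> carry_out([
  [0, 0, -0.03, 0, 0, -0.12, 0.45],
  [0, 0, -0.03, 0, 0, -0.12, 0.45],
  [0, 0, -0.03, 0, 0, -0.12, 0.45],
  [0, 0, -0.03, 0, 0, -0.12, 0.45],
  [0, 0, -0.03, 0, 0, -0.12, 0.45],
  [0, 0, -0.03, 0, 0, -0.12, 0.45],
  [0, 0, -0.03, 0, 0, -0.12, 0.45],
  [0, 0, -0.03, 0, 0, -0.12, 0.45],
])

```text
time: 15.58
tool_pos: [0.6172, 0.0192, 0.2253]
tool_rot: [-3.141, -0.0, -2.757]
contact_force: [1.3, -0.1, 0.1]
opening: 0.0486
grip_force: 25.0
```

>>> carry_out([
  [0, 0, -0.03, 0, 0, -0.12, 0.45],
  [0, 0, -0.03, 0, 0, -0.12, 0.45],
  [0, 0, -0.03, 0, 0, -0.12, 0.45],
  [0, 0, -0.03, 0, 0, -0.12, 0.45],
  [0, 0, 0, 0, 0, 0, 0.45],
  [0, 0, 0, 0, 0, 0, 0.45],
  [0, 0, 0, 0, 0, 0, 0.45],
  [0, 0, 0, 0, 0, 0, 0.45],
])

```text
time: 16.25
tool_pos: [0.6169, 0.0192, 0.2265]
tool_rot: [3.141, -0.001, -2.285]
contact_force: [-1.2, -0.8, 1.4]
opening: 0.0487
grip_force: 25.0
```

```bash
python3 -c "
from h import *
to([.618,.0203,.226],-2.28);s=robot.observe(); print(s['contact_force'],s['torque'],s['grip_force'])"
```

```text
t 16.25 [0.6169 0.0192 0.2265] [ 3.141e+00 -1.000e-03 -2.285e+00] q [-0.09  0.52  1.26 -0.    1.36 -2.52] open 0.0486647952506354
shift cm [-0.15 -0.02  0.05] turn [ 0.001 -0.001 -0.005]
[-1.16571282 -0.7823364   1.41629455] [0.03654263 0.37548395 0.06249969] 24.99239190481603
```

Turned 5.15 rad with low forces. I'll lift slowly and watch the force.

>>> carry_out([
  [0, 0, -0.2, 0, 0, 0, 0.45],
  [0, 0, -0.2, 0, 0, 0, 0.45],
  [0, 0, -0.2, 0, 0, 0, 0.45],
  [0, 0, -0.2, 0, 0, 0, 0.45],
  [0, 0, -0.2, 0, 0, 0, 0.45],
  [0, 0, -0.2, 0, 0, 0, 0.45],
  [0, 0, 0, 0, 0, 0, 0.45],
  [0, 0, 0, 0, 0, 0, 0.45],
])

```text
time: 16.92
tool_pos: [0.6174, 0.0194, 0.2388]
tool_rot: [-3.141, 0.0, -2.282]
contact_force: [-0.4, 0.0, -1.4]
opening: 0.0486
grip_force: 25.0
```

The cap is free: only its weight is felt. I'll lift it clear of the neck.

>>> carry_out([
  [0, 0, -0.6, 0, 0, 0, 0.45],
  [0, 0, -1, 0, 0, 0, 0.45],
  [0, 0, -1, 0, 0, 0, 0.45],
  [0, 0, -1, 0, 0, 0, 0.45],
  [0, 0, -1, 0, 0, 0, 0.45],
  [0, 0, -1, 0, 0, 0, 0.45],
  [0, 0, -1, 0, 0, 0, 0.45],
  [0, 0, 0, 0, 0, 0, 0.45],
])

```text
time: 17.58
tool_pos: [0.6181, 0.0193, 0.3076]
tool_rot: [-3.138, 0.003, -2.282]
contact_force: [0.9, -0.4, -1.4]
opening: 0.0489
grip_force: 25.0
```

```bash
python3 -c "
from h import *
to([.456,.302,.30],-2.285)
c=grab('side');im=c['image'][60:260,200:440];cv2.imwrite('pics/c4.png',cv2.resize(im,None,fx=3,fy=3,interpolation=2))"
```

```text
t 17.5833 [0.6181 0.0193 0.3076] [-3.138e+00  3.000e-03 -2.282e+00] q [-0.09  0.48  1.11  0.    1.55 -2.52] open 0.04890053963179785
shift cm [-10.82  30.74   0.68] turn [-0.004  0.003  0.003]
```

View pics/c4.png

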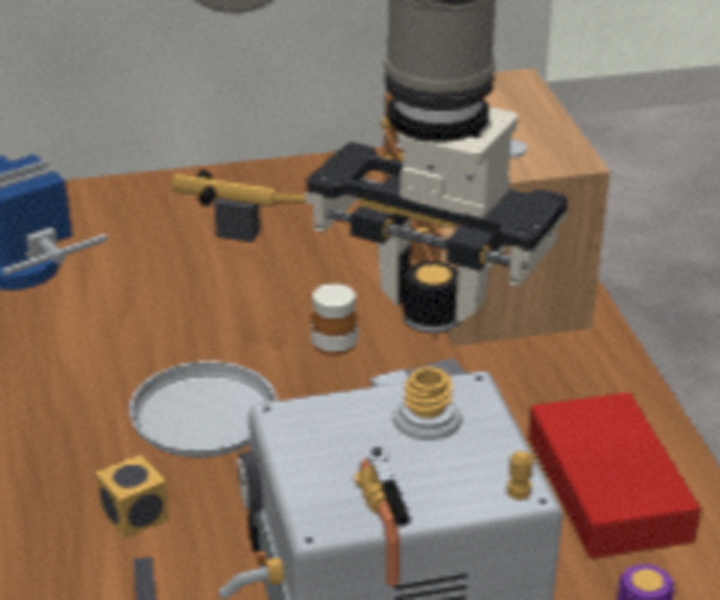

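The cap is held upright at (432,295) above the bare neck at (428,390), and the vent is still open. I'll carry it to the dish.

>>> carry_out([
  [-0.4, 1.2, 0, 0, 0, 0, 0.45],
  [-0.8, 2.3, 0, 0, 0, 0, 0.45],
  [-0.9, 2.6, 0, 0, 0, 0, 0.45],
  [-0.9, 2.6, 0, 0, 0, 0, 0.45],
  [-0.9, 2.6, 0, 0, 0, 0, 0.45],
  [-0.9, 2.6, 0, 0, 0, 0, 0.45],
  [-0.9, 2.6, 0, 0, 0, 0, 0.45],
  [-0.9, 2.6, 0, 0, 0, 0, 0.45],
])

```text
time: 18.3
tool_pos: [0.5138, 0.1957, 0.3038]
tool_rot: [3.14, -0.001, -2.282]
contact_force: [0.3, 0.9, -2.5]
opening: 0.0487
grip_force: 25.0
```

>>> carry_out([
  [-0.9, 2.6, 0, 0, 0, 0, 0.45],
  [-0.9, 2.6, 0, 0, 0, 0, 0.45],
  [-0.9, 2.6, 0, 0, 0, 0, 0.45],
  [-0.9, 2.2, 0, 0, 0, 0, 0.45],
  [-0.6, 1.6, 0, 0, 0, 0, 0.45],
  [0, 0, 0, 0, 0, 0, 0.45],
  [0, 0, 0, 0, 0, 0, 0.45],
  [0, 0, 0, 0, 0, 0, 0.45],
])

```text
time: 18.97
tool_pos: [0.455, 0.3013, 0.3042]
tool_rot: [3.142, -0.001, -2.282]
contact_force: [0.4, 0.6, -2.2]
opening: 0.0485
grip_force: 25.0
```

```bash
python3 -c "
from h import *
to([.456,.302,.02],-2.285)"
```

```text
t 18.9667 [0.455  0.3013 0.3042] [ 3.142e+00 -1.000e-03 -2.282e+00] q [ 0.44  0.34  1.34 -0.    1.47 -1.99] open 0.04851848080644862
shift cm [-0.14 -0.03 28.42] turn [ 0.    -0.001  0.003]
```

Now above the dish. I'll lower most of the way, then slow down.

>>> carry_out([
  [0, 0, 2, 0, 0, 0, 0.45],
  [0, 0, 3, 0, 0, 0, 0.45],
  [0, 0, 3.5, 0, 0, 0, 0.45],
  [0, 0, 3.5, 0, 0, 0, 0.45],
  [0, 0, 3.5, 0, 0, 0, 0.45],
  [0, 0, 3.5, 0, 0, 0, 0.45],
  [0, 0, 3, 0, 0, 0, 0.45],
  [0, 0, 2, 0, 0, 0, 0.45],
])

```text
time: 19.63
tool_pos: [0.4544, 0.2998, 0.0614]
tool_rot: [3.14, -0.004, -2.284]
contact_force: [-0.3, -0.5, -1.9]
opening: 0.0484
grip_force: 25.0
```

>>> carry_out([
  [0, 0, 1.2, 0, 0, 0, 0.45],
  [0, 0, 0.8, 0, 0, 0, 0.45],
  [0, 0, 0.5, 0, 0, 0, 0.45],
  [0, 0, 0.5, 0, 0, 0, 0.45],
  [0, 0, 0.3, 0, 0, 0, 0.45],
  [0, 0, 0.3, 0, 0, 0, 0.45],
  [0, 0, 0, 0, 0, 0, 0.45],
  [0, 0, 0, 0, 0, 0, 0.45],
])

```text
time: 20.3
tool_pos: [0.4555, 0.3018, 0.029]
tool_rot: [-3.141, 0.001, -2.282]
contact_force: [0.4, -0.1, -1.1]
opening: 0.0485
grip_force: 25.0
```

```bash
python3 -c "
from h import *
to([.456,.302,.02],-2.285)
c=grab('side');im=c['image'][110:260,190:350];cv2.imwrite('pics/c5.png',cv2.resize(im,None,fx=4,fy=4,interpolation=2))"
```

```text
t 20.3 [0.4555 0.3018 0.029 ] [-3.141e+00  1.000e-03 -2.282e+00] q [ 0.44  0.63  1.7   0.    0.81 -1.99] open 0.0485025611719137
shift cm [-0.04 -0.02  0.9 ] turn [-0.     0.001  0.003]
```

View pics/c5.png

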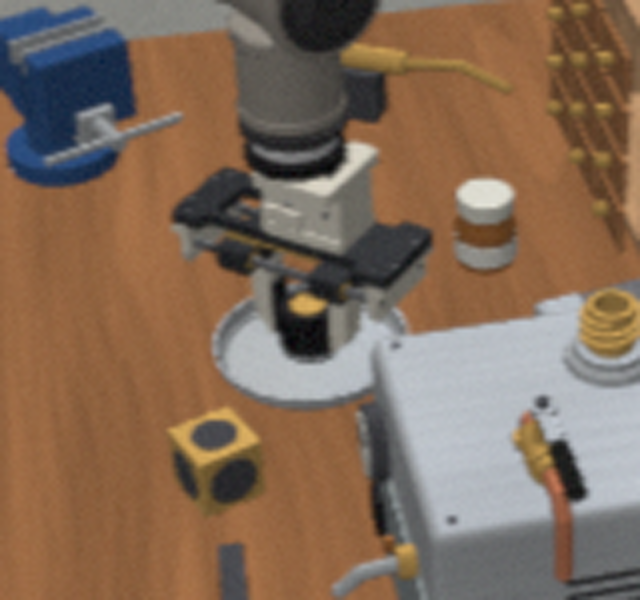

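The cap at (305,330) is central in the dish, clear of everything and about 9 mm up. I'll lower it slowly to touch.

>>> carry_out([
  [0, 0, 0.2, 0, 0, 0, 0.45],
  [0, 0, 0.15, 0, 0, 0, 0.45],
  [0, 0, 0.15, 0, 0, 0, 0.45],
  [0, 0, 0.1, 0, 0, 0, 0.45],
  [0, 0, 0.1, 0, 0, 0, 0.45],
  [0, 0, 0.05, 0, 0, 0, 0.45],
  [0, 0, 0, 0, 0, 0, 0.45],
  [0, 0, 0, 0, 0, 0, 0.45],
])

```text
time: 21.02
tool_pos: [0.4553, 0.3017, 0.0211]
tool_rot: [3.142, 0.0, -2.282]
contact_force: [-0.9, 0.5, -1.6]
opening: 0.0487
grip_force: 25.0
```

>>> carry_out([
  [0, 0, 0.05, 0, 0, 0, 0.45],
  [0, 0, 0.05, 0, 0, 0, 0.45],
  [0, 0, 0.05, 0, 0, 0, 0.45],
  [0, 0, 0, 0, 0, 0, 0.45],
  [0, 0, 0, 0, 0, 0, 0.45],
  [0, 0, 0, 0, 0, 0, 0.45],
  [0, 0, 0, 0, 0, 0, 0.45],
  [0, 0, 0, 0, 0, 0, 0.45],
])

```text
time: 21.68
tool_pos: [0.4555, 0.3017, 0.0203]
tool_rot: [-3.141, 0.001, -2.282]
contact_force: [-1.3, -2.0, 6.1]
opening: 0.0488
grip_force: 25.0
```

It has touched down: 6 N upward at z = 0.020, as expected. I'll release with a partial opening, to stay inside the rim, and retreat straight up.

>>> carry_out([
  [0, 0, 0, 0, 0, 0, 0.66],
  [0, 0, 0, 0, 0, 0, 0.66],
  [0, 0, 0, 0, 0, 0, 0.66],
  [0, 0, 0, 0, 0, 0, 0.66],
  [0, 0, 0, 0, 0, 0, 0.66],
  [0, 0, -0.3, 0, 0, 0, 0.66],
  [0, 0, -0.6, 0, 0, 0, 0.66],
  [0, 0, -1, 0, 0, 0, 0.66],
])

```text
time: 22.35
tool_pos: [0.4549, 0.3014, 0.0386]
tool_rot: [3.141, -0.001, -2.282]
contact_force: [-0.8, -0.0, -0.2]
opening: 0.0608
grip_force: 0.0
```

>>> carry_out([
  [0, 0, -2, 0, 0, 0, 0.66],
  [0, 0, -2.5, 0, 0, 0, 0.66],
  [0, 0, -3, 0, 0, 0, 0.66],
  [0, 0, -3, 0, 0, 0, 0.66],
  [0, 0, -3, 0, 0, 0, 0.66],
  [0, 0, -3, 0, 0, 0, 0.66],
  [0, 0, -1, 0, 0, 0, 0.66],
  [0, 0, 0, 0, 0, 0, 0.66],
])

```text
time: 23.02
tool_pos: [0.4566, 0.3023, 0.2175]
tool_rot: [-3.139, 0.007, -2.282]
contact_force: [0.9, -0.4, -0.2]
opening: 0.0605
grip_force: 0.0
```

```bash
python3 -c "
from h import *
c=grab('side');P=cloud(c).reshape(-1,3)
w=(abs(P[:,2]-.043)<.008)&(np.hypot(P[:,0]-.456,P[:,1]-.302)<.035);print(w.sum(),P[w].mean(0),P[w][:,2].max())
im=c['image'][110:310,190:410];cv2.imwrite('pics/c6.png',cv2.resize(im,None,fx=3,fy=3,interpolation=2))"
```

```text
124 [0.45479314 0.29610003 0.04046756] 0.04675923985438857
```

View pics/c6.png

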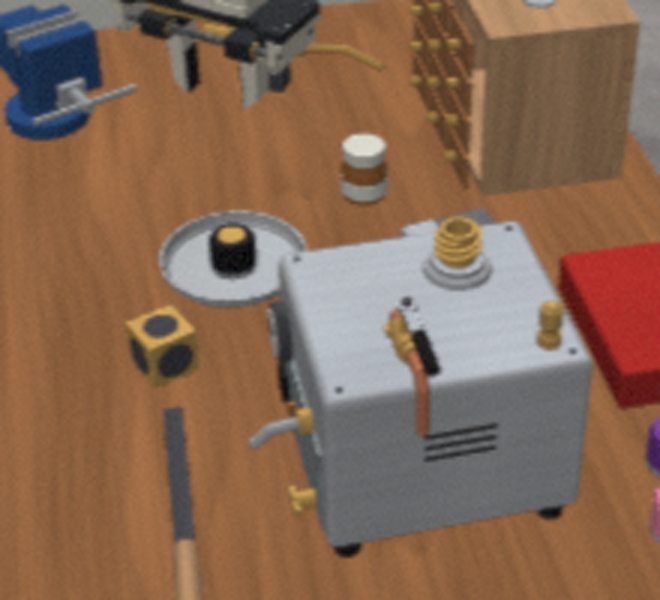

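The cap stands upright in the middle of the dish at (232,250). The neck is bare at (458,240), the vent is in line with its pipe at (420,350), and the gripper is well clear.

```bash
python3 -c "
from cell import robot
print(robot.hand_in())"
```

```text
the job is handed in; nothing more can be done
None
```

The job is handed in: the vent lever was swung to its stop first and left open, the filler cap was unscrewed and set down gently, upright, in the dish, and no other item was touched (about 23 s of the 72 s used).

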